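# Seat a plaster tooth model in the corner of a trimming jig and hold it there

## Robot

A 7-joint arm with a two-finger parallel gripper is mounted at the origin on the work surface. World frame = base frame: x ahead of the robot, y to its left, z up, the work surface at z = 0. Lengths are in m, angles in degrees, forces in N, time in s.
With the tool pointing down it reaches from about 0.425 to 0.875 m from the base axis. Payload 4.7 kg.
Tool frame: the origin (TCP) lies at the very end of the fingers, on their centre line; the grasp point (between the pads) lies env.grip_point_offset behind it (env.grip_point_offset is the distance from the TCP to the grasp point, in m); z points along the fingers, y is the direction in which the jaws open and shut (so a half turn about z gives the same grasp; the last joint's range is limited). The gripper opens to 87 mm and grips with 3 to 60 N. Pads are 19 mm wide; open, the fingers measure 117 mm over their backs; the gripper's body (75 mm by 190 mm) begins 51 mm behind the grasp point.
Start: joints at [-67.202, 18.392, -4.016, 83.108, 1.295, 78.541, -3.26], TCP at [0.243, 0.603, 0.223] pointing down, gripper open.
Joint ranges: [-163.93, 163.93], [-17.29, 119.83], [-79.2, 71.16], [3.27, 140.29], [-89.18, 269.18], [5.43, 117.66], [-154.24, 154.24]. Speed limits (degrees/s): [147.25, 147.25, 180, 180, 180, 180, 180].

## Interface

Orientations are given as [roll, pitch, yaw] about the fixed x, y, z axes, in that order (R = Rz(yaw) Ry(pitch) Rx(roll)).
In Python, from cell import env gives the robot as it stands.
- The arm moves only by the tool send_rows, never from a script. Its argument "plan" is a list of rows, each a list of 7 numbers: the finger opening in mm, from 0 to 87, then the shift along the tool's x, y, z in mm, then the turn, a rotation vector about the tool's x, y, z in rad. A call has 1 to 12 rows; each row shifts and turns the commanded pose from where the row before left it, along the tool's axes as they then stand; what a row does not reach is not made up. A row lasts 1/10 s, in which the tool goes at most 50 mm and 8.59 degrees, less where a joint would pass 70% of its speed; a pose out of reach is approached as far as the arm can. A call is refused whole if a number of a shift passes 50 or a number of a turn 0.15, either way. A call with a gripper value outside its range is refused whole. The fingers move at their own pace and stop on an object; "grip_force" is the grip in N (left out, the last holds). Time passes only in rows, so rows that do not move let the fingers close. It gives the time, the measured TCP pose, the force and the opening at its end, in the units of the state.
- env.get_obs(): the state, without advancing time (a new reading comes with each control period).
- env.read_camera(name): name is "scene" or "top"; returns the picture (480x640x3 uint8, red, green, blue); there is no depth.
- env.get_calibration(name): a dict with "fx", "fy", "cx", "cy" (pixels), "extrinsics" (4x4, takes a point from camera to world coordinates). Camera axes: x right, y down, z forward; pixel columns grow to the right and rows downward; lengths in m; the calibration is good to about 2 mm. A picture is of the moment at which its call begins. get_calibration takes no time and is no camera call.
- env.sign_off(): hands the job in, once; it reports no verdict.
Trained networks look in the newest picture that a camera, given by its name, has taken for a name from the list of things; names that differ only in an ending like _2 or _b are one class to them, and where a whole thing is asked for, a point or a joint stands for the part that bears it (a point fixed in the world has none). Each returns a list of dicts, best first, with "confidence" (0 to 1); they miss things now and then, are a little off and sometimes report something else, mostly with a low value. They report only what shows in the picture. A call takes as long as a camera call. They do not tell look-alikes from the thing itself.
- env.regions_of(camera, query): "region" (480x640 bool, what is visible of it) and "rect" ([left, top, right, bottom] in pixels, round what is visible of it).
The state is a dict: "time_s": time; "qpos": joint angles; "joint_velocities": joint speeds; "effort": joint torques, N m; "tool_pos": TCP position; "tool_rot": TCP orientation; "force": force on the tool from outside, world axes, zero at the start; "wrist_torque": the same for the moment, N m; "grip_width": finger opening in m.
Only numpy, scipy, OpenCV 4.12 (cv2) and the standard library are available. Lean on these libraries where they do the work, as an engineer would, in place of code of your own. Each camera call takes 0.05 s, during which the arm holds its last target. There are 200 camera calls.

## Task

Turn the jig's knob clockwise until it clicks past its detent and stays over, which raises the little end stop out of the bed. Then square the plaster tooth model up in the corner, its flat end against the fence and its side touching the raised stop, and hold it firmly there with one diagonal push, down onto the bed and against the fence. Finish while still pushing: do not let go. Leave the things around it where they stand.

Things in the scene. Friction and masses are not known exactly. Their poses are not given: they have to be found in the camera images.
- bed: Aluminium bed plate of the jig, fixed, level, 270 (x) x 340 (y) x 12 mm; it carries the fence, knob and stop, and its place and yaw change from run to run. Origin at the middle of its TOP face, 20 mm above the bench; x points from the robot towards the fence, y to the left along the fence, z up. Plaster slides easily on it (friction about 0.35). Offsets below are in this frame.
- fence: Steel fence bar across the far part of the bed, fixed, 15 (x) x 220 (y) x 30 mm high. Origin on the bottom edge of its flat working face, which looks to the bed's -x and stands at bed x = 90 mm; the bar spans bed y = -140 to 80 mm.
- knob (a joint): Knob angle, rad: 0 at the start, grows as it turns clockwise seen from above, hard end stop at 1.3. A spring detent pushes it back to 0 below about 0.65 and snaps it on to 1.3 beyond; about 0.12 N m are needed to pass. Well clicked over means above 1.1.
- knob_grip (a point): Middle of the knob's upright bar grip, on the vertical knob axis, at bed x = -30, y = 120 mm, 32 mm above the bed. The bar is black plastic, 44 long x 12 wide x 24 mm high (its top 44 mm above the bed); under it a round disc of 46 mm across (its top 20 mm above the bed). x runs along the bar: at knob angle 0 along the bed's x.
- stop_face (a point): Fixed point where the face of the end stop is once it is raised: bed x = 45, y = 32, 7 mm above the bed. The stop is a steel block 20 (x) x 18 (y) mm, to the left (+y) of this point, just under the bed top while the knob is at 0 and rising to 14 mm with the knob at 1.3 (in proportion). Its face looks to the bed's -y.
- model_center (a point): Loose plaster quadrant model, 110 to 220 g: base block 64 (x) x 46 (y) x 16 mm with a row of teeth on it. The point is at the base's middle, 19 mm above the underside. x points along the tooth row to the +x end, the flat end that belongs against the fence. It starts flat on the bed, clear of fence and stop, its x within 0.5 rad of the bed's.
- model_side (a point): Middle of the model's left (+y) side face, 8 mm above its underside, 23 mm from the centre line: this side belongs against the raised stop.
- arch: Bystander: full-arch plaster model, 60 x 66 x 30 mm, loose on the bench left of the jig.
- jar: Bystander: jar 60 mm across, 70 mm high, loose on the bench right of the jig.
- wax: Bystander: stick of wax 90 x 18 x 10 mm, loose on the bed along its right edge, near bed y = -152 mm.
- model_ridge (a point): Middle of the model's tooth row, 10 mm to +x of the model's centre, 22.5 mm above the underside. The row is 40 mm long along x, from 16 to 38 mm above the underside: a straight gum 14 mm wide and 13 high, then four rounded teeth 10 to 13 wide. At the -x end of the row the last 22 mm of the base is a bare flat ledge, 16 mm above the underside.
Mind the look-alikes: they are no part of the job. Leave any purple or yellow look-alike of the part that bears model_center alone.

How it is judged (in metres and radians):
On the way:
1. the knob is clicked past its detent and stays over, with the stop up (value of joint knob above 1.1 rad), for 0.3 s.
At the end, for the whole second after the job is handed in: For the last second the fingers push the resting model: over 3 N on fence, over 5 N on bed; flat (0.05 rad, centre under 21.5 mm), square within 0.06 rad, end within 3.5 mm of the fence, left side within 3.5 mm of the raised stop; knob above 1.1 rad (value of joint knob above 1.1 rad and contact force between model and fence above 3 N and contact force between model and bed above 5 N and contact force between the fingers and model above 4 N and x of model_center in the frame of bed between 0.0545 and 0.062 m and y of model_side in the frame of stop_face between -0.0035 and 0.003 m and z of model_center in the frame of bed below 0.0215 m and angle between the x axis of model_center and the x axis of bed, either way round below 0.06 rad and angle between model_center's own z axis and vertical below 0.05 rad and linear speed of model below 0.01 m/s); the arm keeps its last pose, push and grip.
It fails at once if a neighbouring thing (full-arch model, jar, wax stick) is shoved more than 25 mm (distance of any of arch, jar, wax from where it was at the start of the episode above 0.025 m).
It also fails if it takes over 59 s, if anything falls off the work surface, if the arm or the gripper's body presses on something with over 40 N, if the wrist force passes 120 N, or if a joint passes its speed limit or range.

## Working session

There is one attempt and no reset: what is moved stays moved. The work goes in short steps, Python scripts to look and compute and a tool call to move; the robot and the scene stay as the last step left them, time stands still between calls to the robot, and variables do not carry over. Pictures are saved under pics/ and viewed, about 8 in all and at most 12, crops included, and the job is handed in when it is done.

Besides the shell and the picture viewer there is one more tool, called after "Request:" as a command line: name --pt "numbers of a row" for each row, then --argument value for the rest. send_rows: Moves the arm, as the interface text tells. Its arguments: {"type":"object","properties":{"plan":{"type":"array"},"grip_force":{"type":"number"}},"required":["plan"]}

```bash
ls; mkdir -p pics; python3 - <<'E'
from cell import env
import cv2,numpy as np
print(env.grip_point_offset, env.get_obs())
for c in ("scene","top"):
    im=env.read_camera(c); cv2.imwrite(f"pics/{c}0.png",im[:,:,::-1])
    k=env.get_calibration(c); print(c,k["fx"],k["fy"],k["cx"],k["cy"],np.round(k["extrinsics"],4).tolist())
    for q in ("bed","fence","knob","model_center","arch","jar","wax"):
        for r in env.regions_of(c,q)[:3]: print(c,q,round(r["confidence"],2),r["rect"],r["region"].sum())
E
```

```text
pics
0.0187 {'time_s': 0.0, 'qpos': array([-67.20417086,  18.4396038 ,  -4.01689553,  83.17357599,
         1.29554529,  78.54022725,  -3.2598697 ]), 'joint_velocities': array([ 0.04675547, -0.01370661, -0.07763556, -0.04014048, -0.08451547,
       -0.02163296,  0.04039893]), 'effort': array([-9.12728847e-04, -4.91280699e+01, -4.04431326e-01, -3.12529743e+01,
       -6.41001854e-02,  4.35573875e-02,  1.97236700e-04]), 'tool_pos': array([0.24320158, 0.6022048 , 0.22146715]), 'tool_rot': array([-1.79891870e+02,  5.75606942e-03,  1.58015430e+02]), 'force': array([ 0.44311317, -0.00711382,  0.47981924]), 'wrist_torque': array([ 0.01995949, -0.00056744,  0.00500526]), 'grip_width': 0.08695856045882247}
scene 456.6112685215754 456.6112685215754 313.4298025899574 242.64401008866542 [[-0.1379, 0.8552, -0.4996, 0.9208], [0.9904, 0.115, -0.0765, 0.0974], [-0.008, -0.5054, -0.8628, 0.7619], [0.0, 0.0, 0.0, 1.0]]
scene bed 0.79 [253.4, 215.7, 460.9, 373.1] 25397
scene fence 0.67 [272.9, 323.8, 407.2, 350.7] 1961
scene knob 0.69 [399.0, 241.2, 427.0, 273.2] 541
scene model_center 0.96 [191.7, 204
[... 234 characters left out ...]

scene wax 0.85 [256.6, 256.3, 267.1, 308.9] 467
top 524.555870056404 524.555870056404 317.7017469994769 236.6141919074904 [[-0.0236, -0.995, 0.0971, 0.4273], [-0.9996, 0.0247, 0.0102, 0.054], [-0.0125, -0.0968, -0.9952, 1.0241], [0.0, 0.0, 0.0, 1.0]]
top bed 0.97 [190.6, 124.0, 400.5, 301.2] 23134
top fence 0.71 [244.4, 138.3, 355.6, 175.3] 1264
top model_center 0.92 [450.4, 157.7, 488.3, 190.9] 771
top model_center 0.79 [428.4, 245.3, 464.9, 283.9] 853
top model_center 0.68 [311.6, 203.7, 343.4, 242.3] 845
top arch 0.93 [141.6, 217.2, 186.5, 259.9] 1155
top jar 0.89 [398.2, 136.7, 431.3, 172.1] 970
top wax 0.67 [367.3, 178.9, 383.8, 225.4] 401
top wax 0.21 [141.1, 216.2, 186.1, 257.0] 1040
```

```bash
python3 - <<'E'
import cv2
a=cv2.imread("pics/top0.png")[110:310,130:500]
b=cv2.resize(a,None,fx=2.15,fy=2.15,interpolation=cv2.INTER_CUBIC); cv2.imwrite("pics/v1.png",b)
a=cv2.imread("pics/scene0.png")[190:400,120:530]
cv2.imwrite("pics/v2.png",cv2.resize(a,None,fx=1.95,fy=1.95,interpolation=cv2.INTER_CUBIC))
E
```

```text
(no output)
```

View pics/v1.png

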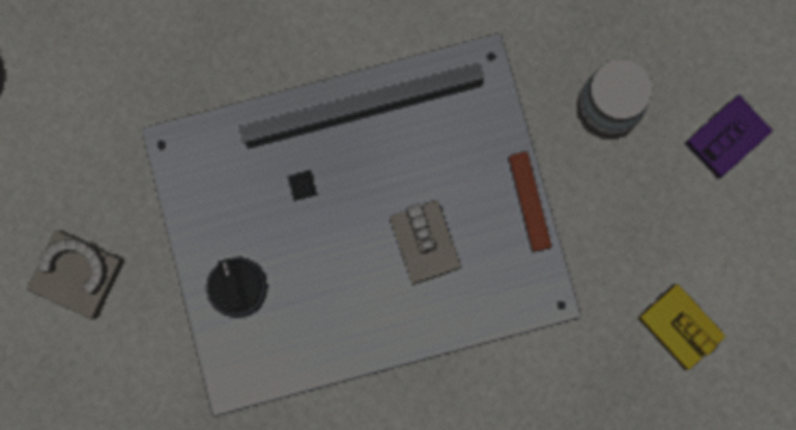

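View pics/v2.png

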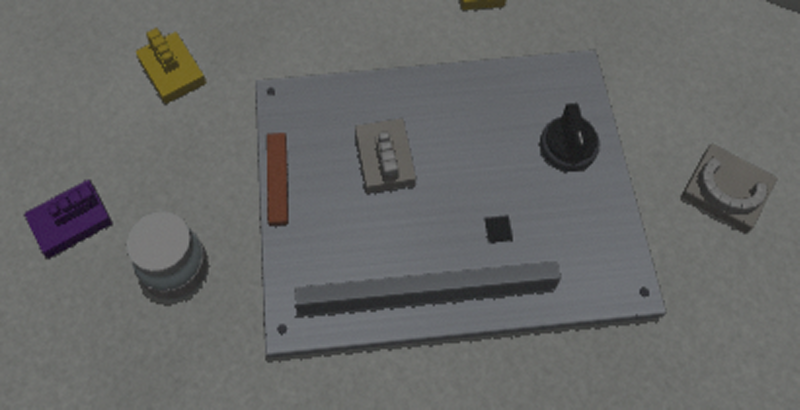

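The pictures show the beige model on the bed (top px ≈(328,223)), with the knob at top px ≈(240,243) and its bar at angle 0. The stop is the dark square at ≈(271,196). The purple and yellow look-alikes are off the bed. I'll fit poses by silhouette in both cameras.

```bash
cat > h.py <<'E'
from cell import env
import cv2,numpy as np
from scipy.optimize import minimize
def proj(c,P):
    k=env.get_calibration(c); E=np.linalg.inv(k["extrinsics"]); p=P@E[:3,:3].T+E[:3,3]
    return np.c_[k["fx"]*p[:,0]/p[:,2]+k["cx"],k["fy"]*p[:,1]/p[:,2]+k["cy"]]
def box(x0,x1,y0,y1,z0,z1): return np.array([[x,y,z] for x in(x0,x1) for y in(y0,y1) for z in(z0,z1)])
BED=[box(-.135,.135,-.17,.17,.008,.020)]
MODEL=[box(-.032,.032,-.023,.023,.020,.036),box(-.010,.030,-.0055,.0055,.036,.056)]
def pl(p,P):
    c,s=np.cos(p[2]),np.sin(p[2]); return np.c_[p[0]+c*P[:,0]-s*P[:,1],p[1]+s*P[:,0]+c*P[:,1],P[:,2]]
S=4
def render(c,p,parts):
    m=np.zeros((480*S,640*S),np.uint8)
    for P in parts:
        h=cv2.convexHull(((proj(c,pl(p,P))+.5)*S*16).astype(np.int32)); cv2.fillConvexPoly(m,h,1,shift=4)
    return m
def fit(masks,parts,p0):
    M={c:cv2.resize(m.astype(np.float32),None,fx=S,fy=S,interpolation=cv2.INTER_LINEAR)>.5 for c,m in masks.items()}
    def cost(p): 
        r=[]
        for c,m in M.items():
            a=render(c,p,parts)>0; r.append(1-(a&m).sum()/(a|m).sum())
        return np.mean(r)
    d=np.array([[0,0,0],[.01,0,0],[0,.01,0],[0,0,.1]])
    for i in range(3): r=minimize(cost,p0,method="Nelder-Mead",options=dict(initial_simplex=np.array(p0)+d/(1+i),maxiter=120,xatol=1e-5,fatol=1e-6)); p0=r.x
    return r.x,r.fun
def get(c,q,near=None):
    R=env.regions_of(c,q)
    if near is not None: R=[r for r in R if np.hypot((r["rect"][0]+r["rect"][2])/2-near[0],(r["rect"][1]+r["rect"][3])/2-near[1])<25]
    return R[0]["region"] if R else None
def tobed(b,xy):
    d=np.array(xy)-b[:2]; c,s=np.cos(b[2]),np.sin(b[2]); return np.array([c*d[0]+s*d[1],-s*d[0]+c*d[1]])
def toworld(b,xy):
    c,s=np.cos(b[2]),np.sin(b[2]); return np.array([b[0]+c*xy[0]-s*xy[1],b[1]+s*xy[0]+c*xy[1]])
E
python3 - <<'E'
from h import *
for c in("scene","top"): env.read_camera(c)
k=cv2.MORPH_CLOSE,np.ones((15,15),np.uint8)
mb={c:cv2.morphologyEx(np.pad(get(c,"bed").astype(np.uint8),0),*k) for c in("scene","top")}
def hull(m):
    q=np.argwhere(m)[:,::-1].astype(np.int32); o=np.zeros_like(m); cv2.fillConvexPoly(o,cv2.convexHull(q),1); return o
mm={"scene":get("scene","model_center",(316,269)),"top":get("top","model_center",(327,223))}
for cs in(("scene",),("top",),("scene","top")):
    b,f=fit({c:hull(mb[c]) for c in cs},BED,[.55,.07,.2]); print(cs,"bed",b.round(4),round(f,3))
    m,g=fit({c:mm[c] for c in cs},MODEL,[.47,.03,.2]); print("model",m.round(4),round(g,3),"in bed",tobed(b,m[:2]).round(4),round(m[2]-b[2],3))
np.save("bed.npy",b); np.save("model.npy",m)
for n,p in(("knob",(-.03,.12,.064)),("stop",(.045,.032,.02)),("fenceR",(.09,-.14,.05)),("fenceL",(.09,.08,.05))):
    w=np.r_[toworld(b,p[:2]),p[2]]; print(n,w.round(4),[proj(c,w[None])[0].round(1) for c in("scene","top")])
for c in("scene","top"):
    im=cv2.imread(f"pics/{c}0.png")
    for P,p in((BED,b),(MODEL,m),([box(.09,.105,-.14,.08,.02,.05),box(.035,.055,.032,.05,.019,.02),box(-.052,-.008,.114,.126,.04,.064)],b)):
        for q in P:
            h=cv2.convexHull(proj(c,pl(p,q)).astype(np.float32)); 
            im=cv2.resize(im,(1920,1440)) if im.shape[0]==480 else im
            cv2.polylines(im,[((h+.5)*3).astype(int)],1,(0,0,255),1)
    x,y=(570,640) if c=="scene" and 0 else (750,600) if c=="scene" else (560,360)
    cv2.imwrite(f"pics/o_{c}.png",im[y:y+560,x:x+660])
E
```

```text
('scene',) bed [0.5715 0.1052 0.2397] 0.012
model [0.5492 0.0466 0.2954] 0.056 in bed [-0.0356 -0.0516] 0.056
('top',) bed [0.5735 0.1047 0.2381] 0.015
model [0.47 0.03 0.2 ] 1.0 in bed [-0.1182 -0.0481] -0.038
('scene', 'top') bed [0.5721 0.1051 0.2384] 0.014Traceback (most recent call last):
  File "<stdin>", line 10, in <module>
  File "h.py", line 26, in fit
    for i in range(3): r=minimize(cost,p0,method="Nelder-Mead",options=dict(initial_simplex=np.array(p0)+d/(1+i),maxiter=120,xatol=1e-5,fatol=1e-6)); p0=r.x
                         ~~~~~~~~^^^^^^^^^^^^^^^^^^^^^^^^^^^^^^^^^^^^^^^^^^^^^^^^^^^^^^^^^^^^^^^^^^^^^^^^^^^^^^^^^^^^^^^^^^^^^^^^^^^^^^^^^^^^^^^^^^^
    res = _minimize_neldermead(fun, x0, args, callback, bounds=bounds,
                               **options)
    fxr = func(xr)
    fx = function(np.copy(x), *(wrapper_args + args))
  File "h.py", line 23, in cost
    a=render(c,p,parts)>0; r.append(1-(a&m).sum()/(a|m).sum())
      ~~~~~~^^^^^^^^^^^
  File "h.py", line 16, in render
    h=cv2.convexHull(((proj(c,pl(p,P))+.5)*S*16).astype(np.int32)); cv2.fillConvexPoly(m,h,1,shift=4)
                       ~~~~^^^^^^^^^^^
  File "h.py", line 5, in proj
    k=env.get_calibration(c); E=np.linalg.inv(k["extrinsics"]); p=P@E[:3,:3].T+E[:3,3]
ValueError: time passes only in moves, steps and waits
```

```bash
sed -i 's/^def proj/from functools import lru_cache\ncal=lru_cache(None)(lambda c: env.get_calibration(c))\ndef proj/; s/k=env.get_calibration(c)/k=cal(c)/' h.py
python3 - <<'E'
from h import *
for c in("scene","top"): env.read_camera(c)
b=np.array([.5721,.1051,.2384])
mm={"scene":get("scene","model_center",(316,269)),"top":get("top","model_center",(327,223))}
for cs in(("top",),("scene","top")):
    m,g=fit({c:mm[c] for c in cs},MODEL,[.549,.046,.29]); print("model",m.round(4),round(g,3),"in bed",tobed(b,m[:2]).round(4),round(m[2]-b[2],3))
np.save("bed.npy",b); np.save("model.npy",m)
for n,p in(("knob",(-.03,.12,.064)),("stop",(.045,.032,.02)),("fenceR",(.09,-.14,.05)),("fenceL",(.09,.08,.05))):
    w=np.r_[toworld(b,p[:2]),p[2]]; print(n,w.round(4),[proj(c,w[None])[0].round(1) for c in("scene","top")])
for c in("scene","top"):
    im=cv2.resize(cv2.imread(f"pics/{c}0.png"),(1920,1440))
    for P,p in((BED,b),(MODEL,m),([box(.09,.105,-.14,.08,.02,.05),box(.035,.055,.032,.05,.019,.02),box(-.052,-.008,.114,.126,.04,.064)],b)):
        for q in P:
            h=cv2.convexHull(proj(c,pl(p,q)).astype(np.float32)); cv2.polylines(im,[((h+.5)*3).astype(int)],1,(0,0,255),1)
    x,y=(750,600) if c=="scene" else (560,360)
    cv2.imwrite(f"pics/o_{c}.png",im[y:y+560,x:x+660])
E
```

```text
model [0.5526 0.0457 0.3061] 0.054 in bed [-0.033  -0.0531] 0.068
model [0.5517 0.0465 0.3085] 0.084 in bed [-0.0337 -0.0521] 0.07
knob [0.5146 0.2146 0.064 ] [array([415.3, 253.4]), array([235.9, 242.1])]
stop [0.6083 0.1468 0.02  ] [array([369.9, 308. ]), array([274.2, 195.1])]
fenceR [ 0.6926 -0.0097  0.05  ] [array([270.7, 337.1]), array([354.4, 146.3])]
fenceL [0.6407 0.2041 0.05  ] [array([405.2, 323.7]), array([242.2, 176.2])]
```

View pics/o_top.png

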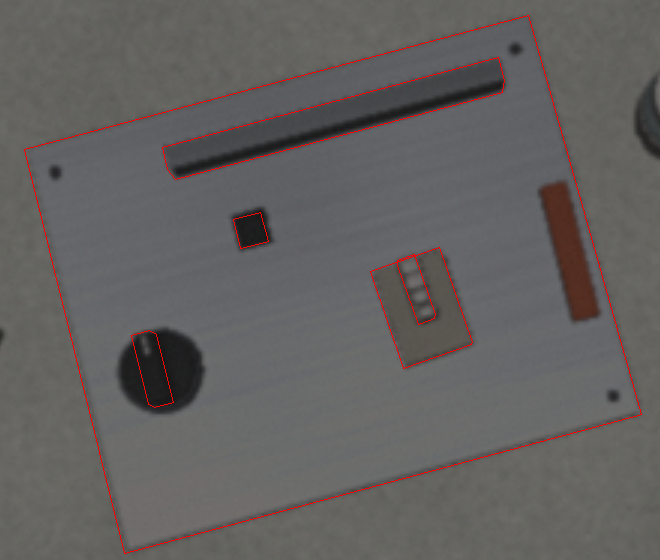

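View pics/o_scene.png

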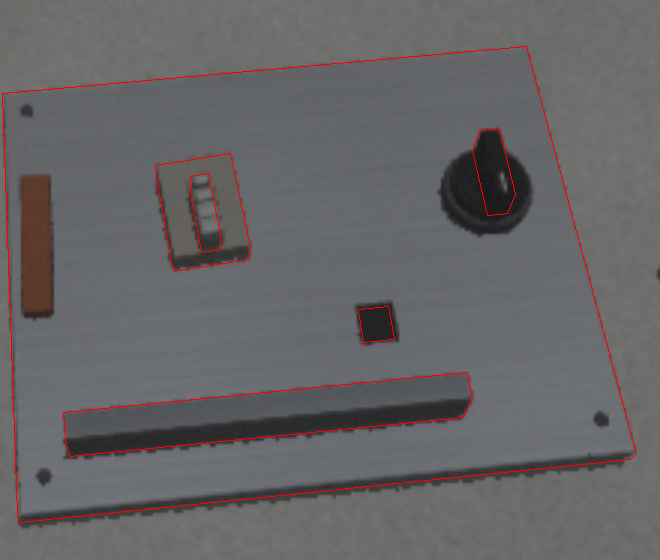

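Both overlays match the edges closely, including bed, fence, stop, knob and model. The model sits at bed (-34,-52) mm, turned +0.07 rad. Next is the knob.

Request:
send_rows --pt "87 -36 -23.5 0 0 0 0" --pt "87 -36 -23.5 0 0 0 0" --pt "87 -36 -23.5 0 0 0 0" --pt "87 -36 -23.5 0 0 0 0" --pt "87 -36 -23.5 0 0 0 0" --pt "87 -36 -23.5 0 0 0 0" --pt "87 -36 -23.5 0 0 0 0" --pt "87 -36 -23.5 0 0 0 0" --pt "87 -36 -23.5 0 0 0 0" --pt "87 -36 -23.5 0 0 0 0" --pt "87 -36 -23 0 0 0 0" --pt "87 0 0 0 0 0 0"

```text
time_s: 2.5
tool_pos: [0.5179, 0.2077, 0.223]
tool_rot: [-179.9, 0.2, 157.4]
force: [-0.2, 0.1, -0.9]
grip_width: 0.0869
```

Request:
send_rows --pt "87 0 0 10 0 0 -0.104" --pt "87 0 0 10 0 0 -0.104" --pt "87 0 0 10 0 0 -0.104" --pt "87 0 0 10 0 0 -0.104" --pt "87 0 0 10 0 0 -0.104" --pt "87 0 0 10 0 0 -0.104" --pt "87 0 0 0 0 0 0"

```text
time_s: 3.2
tool_pos: [0.5129, 0.2152, 0.1612]
tool_rot: [-180.0, -0.1, -166.2]
force: [0.1, -0.5, 0.3]
grip_width: 0.0871
```

```bash
cat > to.py <<'E'
import sys
from h import *
from scipy.spatial.transform import Rotation as R
def delta(bx,by,z,yaw):  # bed xy mm, z above bed mm, yaw vs bed deg
    b=np.load("bed.npy"); o=env.get_obs(); r=R.from_euler("xyz",o["tool_rot"],degrees=True)
    t=np.r_[toworld(b,(bx/1e3,by/1e3)),.02+z/1e3]
    rt=R.from_euler("xyz",[180,0,np.degrees(b[2])+yaw],degrees=True)
    print("t",round(o["time_s"],2),"tcp bed",(tobed(b,o["tool_pos"][:2])*1e3).round(1),round(o["tool_pos"][2]*1e3-20,1),"rot",o["tool_rot"].round(2),"F",o["force"].round(1),"M",o["wrist_torque"].round(2),"w",round(o["grip_width"]*1e3,1),"q7",o["qpos"][6].round(1))
    print("shift mm",(r.inv().apply(t-o["tool_pos"])*1e3).round(1),"turn",(r.inv()*rt).as_rotvec().round(3))
if __name__=="__main__": delta(*map(float,sys.argv[1:]))
E
python3 to.py -30 120 22 180
```

```text
t 3.2 tcp bed [-31.6 121. ] 141.2 rot [-1.7998e+02 -1.5000e-01 -1.6620e+02] F [ 0.1 -0.5  0.3] M [ 0.    0.01 -0.03] w 87.1 q7 80.0
shift mm [ -1.9  -1.  119.2] turn [-0.    -0.003  0.003]
```

Request:
send_rows --pt "60 -1.9 -1 40 0 0 0" --pt "40 0 0 40 0 0 0" --pt "40 0 0 25 0 0 0" --pt "40 0 0 14 0 0 0" --pt "40 0 0 0 0 0 0"

```text
time_s: 3.7
tool_pos: [0.515, 0.2144, 0.0422]
tool_rot: [-180.0, -0.2, -166.3]
force: [-0.2, -0.2, 0.1]
grip_width: 0.0548
```

Request:
send_rows --pt "0 0 0 0 0 0 0" --pt "0 0 0 0 0 0 0" --pt "0 0 0 0 0 0 0" --pt "0 0 0 0 0 0 0" --pt "0 0 0 0 0 0 0" --pt "0 0 0 0 0 0 0" --grip_force 25

```text
time_s: 4.3
tool_pos: [0.5162, 0.2157, 0.0441]
tool_rot: [179.9, 0.1, -166.2]
force: [-0.9, 1.3, 1.2]
grip_width: 0.0115
```

```bash
python3 to.py -30 120 22 180
```

```text
t 4.3 tcp bed [-28.2 120.6] 24.1 rot [ 1.7993e+02  5.0000e-02 -1.6622e+02] F [-0.9  1.3  1.2] M [0.41 0.18 0.02] w 11.5 q7 81.5
shift mm [ 1.8 -0.6  2.1] turn [0.001 0.001 0.002]
```

Request:
send_rows --pt "0 0 0 0 0 0 0.11" --pt "0 0 0 0 0 0 0.11" --pt "0 0 0 0 0 0 0.11" --pt "0 0 0 0 0 0 0.11" --pt "0 0 0 0 0 0 0.11" --pt "0 0 0 0 0 0 0.11" --pt "0 0 0 0 0 0 0.11" --pt "0 0 0 0 0 0 0.11" --pt "0 0 0 0 0 0 0.11" --pt "0 0 0 0 0 0 0.11" --pt "0 0 0 0 0 0 0.11" --pt "0 0 0 0 0 0 0.06"

```text
time_s: 5.5
tool_pos: [0.5159, 0.215, 0.0441]
tool_rot: [-180.0, -0.0, 120.8]
force: [-2.1, 0.6, 3.6]
grip_width: 0.0119
```

Request:
send_rows --pt "0 0 0 0 0 0 0" --pt "0 0 0 0 0 0 0" --pt "40 0 0 0 0 0 0" --pt "40 0 0 0 0 0 0" --pt "40 0 0 0 0 0 0"

```text
time_s: 6.0
tool_pos: [0.5161, 0.2144, 0.0433]
tool_rot: [-180.0, 0.0, 121.0]
force: [0.8, -0.8, 0.0]
grip_width: 0.0284
```

```bash
python3 to.py -24 -52 80 180
```

```text
t 6.0 tcp bed [-28.6 119.4] 23.3 rot [-1.7999e+02  2.0000e-02  1.2102e+02] F [ 0.8 -0.8  0. ] M [-0.16  0.02  0.01] w 28.4 q7 11.9
shift mm [-165.   -46.8  -56.7] turn [-0.     0.    -1.268]
```

Request:
send_rows --pt "40 0 0 -20 0 0 0" --pt "40 0 0 -30 0 0 0" --pt "40 0 0 -20 0 0 -0.127" --pt "40 0 0 -10 0 0 -0.127" --pt "40 0 0 0 0 0 -0.127" --pt "40 0 0 0 0 0 -0.127" --pt "40 0 0 0 0 0 -0.127" --pt "40 0 0 0 0 0 -0.127" --pt "40 0 0 0 0 0 -0.127" --pt "40 0 0 0 0 0 -0.127" --pt "40 0 0 0 0 0 -0.127" --pt "40 0 0 0 0 0 -0.127"

```text
time_s: 7.2
tool_pos: [0.5161, 0.2144, 0.1233]
tool_rot: [-180.0, -0.0, -165.9]
force: [-0.1, 0.2, -0.2]
grip_width: 0.0403
```

```bash
python3 to.py -24 -52 80 184; python3 - <<'E'
from h import *
for c,(x,y) in(("scene",(340,230)),("top",(200,170))):
    im=env.read_camera(c)[:,:,::-1]; cv2.imwrite(f"pics/{c}1.png",im)
    a=cv2.resize(np.ascontiguousarray(im[y:y+110,x:x+110]),None,fx=3.6,fy=3.6,interpolation=cv2.INTER_CUBIC)
    cv2.imwrite(f"pics/k_{c}.png",a)
cv2.imwrite("pics/k.png",np.hstack([cv2.imread("pics/k_scene.png"),cv2.imread("pics/k_top.png")]))
E
```

```text
t 7.2 tcp bed [-28.6 119.5] 103.3 rot [-1.7999e+02 -1.0000e-02 -1.6593e+02] F [-0.1  0.2 -0.2] M [0.   0.04 0.03] w 40.3 q7 81.5
shift mm [  -3.4 -171.5   23.3] turn [-0.    -0.    -0.063]
```

View pics/k.png

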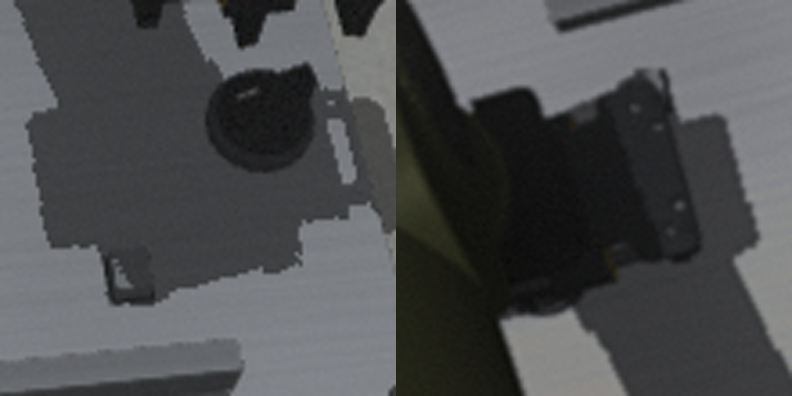

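The knob is over, with its bar now diagonal at scene px ≈(413,258). The stop stands up at scene px ≈(376,307). Now I'll go over the model and grip its ridge.

Request:
send_rows --pt "40 -1 -43 0 0 0 0" --pt "40 -1 -43 0 0 0 0" --pt "40 -1 -43 0 0 0 0" --pt "40 -0.5 -42.5 0 0 0 0" --pt "40 0 0 20 0 0 -0.065" --pt "40 0 0 0 0 0 0"

```text
time_s: 7.9
tool_pos: [0.5587, 0.0471, 0.1014]
tool_rot: [180.0, -0.2, -162.8]
force: [-0.3, 0.7, -0.3]
grip_width: 0.04
```

```bash
python3 to.py -24 -51.5 18.5 184; python3 - <<'E'
from h import *
b=np.load("bed.npy")
env.read_camera("scene")
m=get("scene","model_center",(316,269)); print(m is not None and m.sum())
E
```

```text
t 7.9 tcp bed [-26.7 -53.2] 81.4 rot [ 179.98   -0.24 -162.83] F [-0.3  0.7 -0.3] M [ 0.11  0.06 -0.01] w 40.0 q7 104.1
shift mm [-3.1  1.5 62.9] turn [ 0.    -0.004 -0.009]
896
```

Request:
send_rows --pt "40 -3 1.5 25 0 0 0" --pt "40 0 0 20 0 0 0" --pt "40 0 0 12 0 0 0" --pt "40 0 0 4 0 0 0" --pt "40 0 0 0 0 0 0"

```text
time_s: 8.5
tool_pos: [0.5627, 0.052, 0.0427]
tool_rot: [180.0, -0.0, -162.5]
force: [0.8, 1.1, 0.5]
grip_width: 0.0398
```

```bash
python3 to.py -24 -51.5 18.5 184
```

```text
t 8.5 tcp bed [-21.7 -49.4] 22.7 rot [ 179.99   -0.   -162.49] F [0.8 1.1 0.5] M [ 0.04 -0.01 -0.02] w 39.8 q7 105.5
shift mm [ 2.5 -1.9  4.2] turn [ 0.    -0.    -0.003]
```

Request:
send_rows --pt "0 1 -1 1.5 0 0 0" --pt "0 0 0 0 0 0 0" --pt "0 0 0 0 0 0 0" --pt "0 0 0 0 0 0 0" --pt "0 0 0 0 0 0 0" --pt "0 0 0 0 0 0 0" --grip_force 25

```text
time_s: 9.1
tool_pos: [0.5623, 0.0501, 0.0415]
tool_rot: [180.0, 0.0, -162.5]
force: [-0.5, -0.5, 1.0]
grip_width: 0.0139
```

```bash
python3 to.py 68 4 22 180;  python3 to.py 68 4 22 180; python3 - <<'E'
from h import *
b=np.load("bed.npy")
im=env.read_camera("scene")[:,:,::-1]; cv2.imwrite("pics/s2.png",cv2.resize(np.ascontiguousarray(im[220:340,260:440]),None,fx=4,fy=4,interpolation=cv2.INTER_CUBIC))
E
```

```text
t 9.1 tcp bed [-22.5 -51.1] 21.5 rot [ 1.7999e+02  4.0000e-02 -1.6252e+02] F [-0.5 -0.5  1. ] M [ 0.07  0.13 -0.03] w 13.9 q7 105.7
shift mm [-94.   49.   -0.4] turn [0.    0.001 0.067]
t 9.1 tcp bed [-22.5 -51.1] 21.5 rot [ 1.7999e+02  4.0000e-02 -1.6252e+02] F [-0.5 -0.5  1. ] M [ 0.07  0.13 -0.03] w 13.9 q7 105.7
shift mm [-94.   49.   -0.4] turn [0.    0.001 0.067]
```

View pics/s2.png

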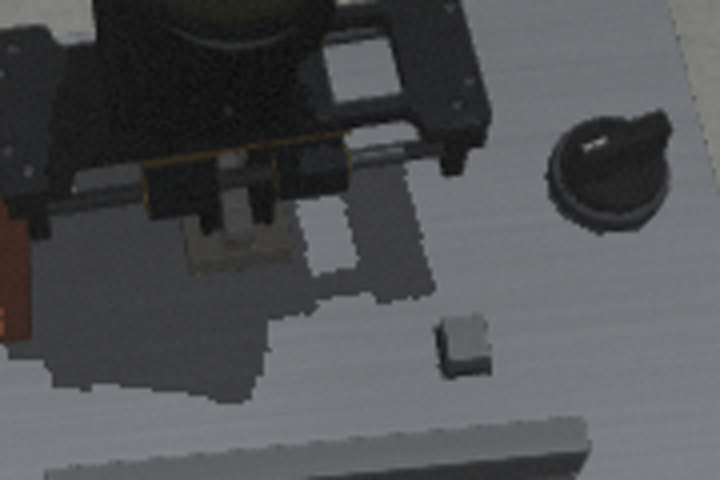

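Request:
send_rows --pt "0 0 0 0 0 0 0.034" --pt "0 0 0 0 0 0 0.033" --pt "0 -13 8.5 0 0 0 0" --pt "0 -13 8.5 0 0 0 0" --pt "0 -13 8.5 0 0 0 0" --pt "0 -13 8.5 0 0 0 0" --pt "0 -13 8.5 0 0 0 0" --pt "0 -13 8.5 0 0 0 0" --pt "0 0 0 0 0 0 0" --pt "0 0 0 0 0 0 0"

```text
time_s: 10.15
tool_pos: [0.6271, 0.1199, 0.0415]
tool_rot: [179.9, 0.1, -166.2]
force: [1.2, 1.3, 4.5]
grip_width: 0.0136
```

```bash
python3 to.py 69 9 20 180; python3 - <<'E'
from h import *
b=np.load("bed.npy")
im=env.read_camera("scene")[:,:,::-1]; cv2.imwrite("pics/scene3.png",im); m=get("scene","model_center",(345,290)); print(m is not None and m.sum())
p=np.r_[toworld(b,(.048,.001)),b[2]]
a=cv2.resize(np.ascontiguousarray(im[250:370,280:460]),None,fx=4,fy=4,interpolation=cv2.INTER_CUBIC)
for q in MODEL: cv2.polylines(a,[((cv2.convexHull(proj("scene",pl(p,q)).astype(np.float32))+.5-[280,250])*4).astype(int)],1,(0,0,255),1)
cv2.imwrite("pics/s3.png",a)
E
```

```text
t 10.15 tcp bed [56.9  1.4] 21.5 rot [ 1.7995e+02  1.4000e-01 -1.6625e+02] F [1.2 1.3 4.5] M [ 0.4  -0.24 -0.04] w 13.6 q7 97.7
shift mm [-12.1   7.6   1.6] turn [0.001 0.002 0.002]
False
```

View pics/s3.png

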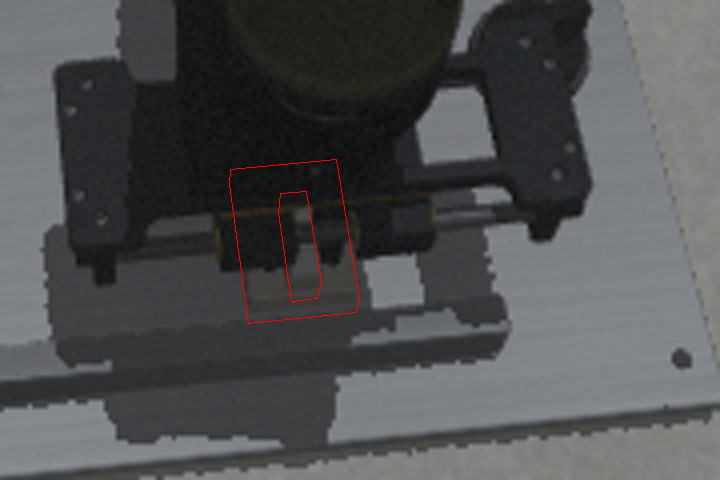

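Request:
send_rows --pt "0 -1 2 0 0 0 0" --pt "0 -1 2 0 0 0 0" --pt "0 -1 2 0 0 0 0" --pt "0 -1 1 0 0 0 0" --pt "0 0 0 0 0 0 0" --pt "0 0 0 0 0 0 0"

```text
time_s: 10.85
tool_pos: [0.6277, 0.1234, 0.0415]
tool_rot: [-179.9, -0.1, -166.4]
force: [-1.0, -1.9, 5.8]
grip_width: 0.0138
```

```bash
python3 to.py 69 9 20 180
```

```text
t 10.85 tcp bed [58.3  4.7] 21.5 rot [-1.7990e+02 -7.0000e-02 -1.6645e+02] F [-1.  -1.9  5.8] M [-0.35  0.17  0.01] w 13.8 q7 97.1
shift mm [-10.7   4.4   1.5] turn [-0.002 -0.001 -0.002]
```

Request:
send_rows --pt "0 0 1 0 0 0 0" --pt "0 0 1 0 0 0 0" --pt "0 0 0 0 0 0 0"

```text
time_s: 11.15
tool_pos: [0.6275, 0.1252, 0.0415]
tool_rot: [-179.9, -0.0, -166.4]
force: [0.4, -1.7, 5.7]
grip_width: 0.0139
```

```bash
python3 to.py 69 9 20 180
```

```text
t 11.15 tcp bed [58.6  6.5] 21.5 rot [-1.7988e+02 -2.0000e-02 -1.6645e+02] F [ 0.4 -1.7  5.7] M [-0.44  0.05 -0.01] w 13.9 q7 96.9
shift mm [-10.4   2.6   1.5] turn [-0.002 -0.    -0.002]
```

Request:
send_rows --pt "0 0 1 0 0 0 0" --pt "0 0 1 0 0 0 0" --pt "0 0 1 0 0 0 0" --pt "0 0 0 0 0 0 0"

```text
time_s: 11.55
tool_pos: [0.6269, 0.1282, 0.0415]
tool_rot: [-179.9, -0.0, -166.4]
force: [0.5, -1.7, 6.0]
grip_width: 0.0136
```

```bash
python3 to.py 69 9 20 180
```

```text
t 11.55 tcp bed [58.8  9.5] 21.5 rot [-1.7988e+02 -1.0000e-02 -1.6645e+02] F [ 0.5 -1.7  6. ] M [-0.35 -0.07 -0.01] w 13.6 q7 96.6
shift mm [-10.3  -0.5   1.5] turn [-0.002 -0.    -0.002]
```

Request:
send_rows --pt "0 0 1 0 0 0 0" --pt "0 0 1 0 0 0 0" --pt "0 0 1 0 0 0 0" --pt "0 0 0 0 0 0 0"

```text
time_s: 11.95
tool_pos: [0.6269, 0.1285, 0.0416]
tool_rot: [-179.7, 0.0, -166.5]
force: [2.6, -5.0, 5.8]
grip_width: 0.0137
```

```bash
python3 to.py 69 9 20 180
```

```text
t 11.95 tcp bed [58.8  9.8] 21.6 rot [-1.7971e+02  1.0000e-02 -1.6652e+02] F [ 2.6 -5.   5.8] M [-1.18 -0.29  0.07] w 13.7 q7 96.3
shift mm [-10.2  -0.8   1.6] turn [-0.005  0.    -0.003]
```

Contact with the stop showed at y ≈ 9.7 mm, as expected. Next I'll push in x to the fence.

Request:
send_rows --pt "0 -2 -1 0 0 0 0" --pt "0 -2 -1 0 0 0 0" --pt "0 -2 0 0 0 0 0" --pt "0 -2 0 0 0 0 0" --pt "0 -1 0 0 0 0 0" --pt "0 -1 0 0 0 0 0" --pt "0 -1 0 0 0 0 0" --pt "0 0 0 0 0 0 0"

```text
time_s: 12.75
tool_pos: [0.6362, 0.1307, 0.0415]
tool_rot: [-179.9, -0.2, -166.5]
force: [-3.7, -3.6, 8.9]
grip_width: 0.0137
```

```bash
python3 to.py 69 9 20 180
```

```text
t 12.75 tcp bed [68.4  9.7] 21.5 rot [-179.85   -0.19 -166.47] F [-3.7 -3.6  8.9] M [-0.72  0.72  0.09] w 13.7 q7 96.6
shift mm [-0.7 -0.7  1.5] turn [-0.003 -0.003 -0.002]
```

Request:
send_rows --pt "0 -1 0 1 0 0 0" --pt "0 -1 0 1 0 0 0" --pt "0 -1 0 1 0 0 0" --pt "0 -1 0 0 0 0 0" --pt "0 0 0 0 0 0 0"

```text
time_s: 13.25
tool_pos: [0.6383, 0.1312, 0.0414]
tool_rot: [-179.9, -0.4, -166.5]
force: [-13.8, -5.7, 27.3]
grip_width: 0.0135
```

```bash
python3 to.py 69 9 20 180
```

```text
t 13.25 tcp bed [70.5  9.7] 21.4 rot [-179.92   -0.43 -166.49] F [-13.8  -5.7  27.3] M [-1.24  3.34  0.03] w 13.5 q7 96.7
shift mm [ 1.5 -0.7  1.4] turn [-0.001 -0.008 -0.003]
```

Request:
send_rows --pt "0 -1 0 -0.5 0 0 0" --pt "0 -1 0 -0.5 0 0 0" --pt "0 -1 0 0 0 0 0" --pt "0 -1 0 0 0 0 0" --pt "0 0 0 0 0 0 0" --pt "0 0 0 0 0 0 0" --pt "0 0 0 0 0 0 0"

```text
time_s: 13.95
tool_pos: [0.6388, 0.1314, 0.0411]
tool_rot: [-179.9, -0.9, -166.5]
force: [-20.8, -6.4, 28.5]
grip_width: 0.0135
```

```bash
python3 to.py 69 9 20 180; python3 - <<'E'
from h import *
b=np.load("bed.npy")
o=[]
for c,(x,y) in (("scene",(285,260)),("top",(230,130))):
    im=env.read_camera(c)[:,:,::-1]; p=np.r_[toworld(b,(.058,.009)),b[2]]
    a=cv2.resize(np.ascontiguousarray(im[y:y+100,x:x+100]),None,fx=4,fy=4,interpolation=cv2.INTER_CUBIC)
    for q in MODEL: cv2.polylines(a,[((cv2.convexHull(proj(c,pl(p,q)).astype(np.float32))+.5-[x,y])*4).astype(int)],1,(0,0,255),1)
    o.append(a)
cv2.imwrite("pics/s4.png",np.hstack(o))
E
```

```text
t 13.95 tcp bed [71.   9.8] 21.1 rot [-179.94   -0.86 -166.49] F [-20.8  -6.4  28.5] M [-1.48  4.69  0.05] w 13.5 q7 96.8
shift mm [ 2.  -0.8  1.2] turn [-0.001 -0.015 -0.003]
```

View pics/s4.png

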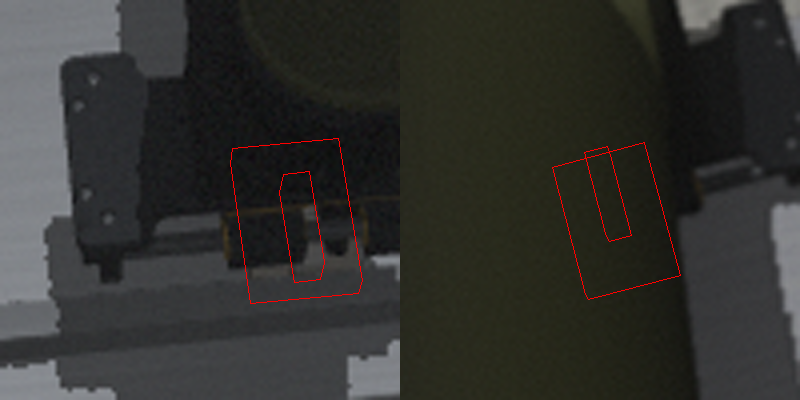

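Request:
send_rows --pt "0 0 0 0 0 0 0" --pt "0 0 0 0 0 0 0" --pt "0 0 0 0 0 0 0" --pt "0 0 0 0 0 0 0" --pt "0 0 0 0 0 0 0" --pt "0 0 0 0 0 0 0" --pt "0 0 0 0 0 0 0" --pt "0 0 0 0 0 0 0"

```text
time_s: 14.85
tool_pos: [0.6387, 0.1314, 0.0411]
tool_rot: [-179.9, -0.9, -166.5]
force: [-20.0, -6.4, 28.7]
grip_width: 0.0137
```

```bash
python3 to.py 69 9 20 180; python3 -c "
from cell import env
print(env.sign_off())"
```

```text
t 14.85 tcp bed [71.   9.8] 21.1 rot [-179.94   -0.86 -166.49] F [-20.   -6.4  28.7] M [-1.6   4.7   0.08] w 13.7 q7 96.8
shift mm [ 1.9 -0.8  1.2] turn [-0.001 -0.015 -0.003]
the job is handed in; nothing more can be done
None
```

I handed the job in at about 14.9 s with the arm still pushing. It reports no verdict, so what follows is from my own last readings.

- **Knob:** I turned it about 1.27 rad clockwise by its bar. Two pictures after I let go of it showed the bar turned and the stop raised. The gripper hid the stop in the last view.
- **Model:** I gripped it by the gum ridge (13.7 mm between the pads) and slid it to the stop, then to the fence. The force showed contact with the stop at y ≈ 9.7 mm, where I expected about 9. At the fence, the last 4 mm of commanded push moved it only about 0.5 mm.
- **Final push:** It held steady for 0.9 s at about 21 N towards the fence and 28 N down. After subtracting bed friction, at least 10 N reaches the fence. There was also a small push sideways.
- **Angles:** The tool was square to the bed within 0.003 rad and tilted 0.015 rad. Both are within the limits for the model, assuming it did not turn in the grip.
- **Not checked directly:** The gripper hid most of the model in the last pictures, so its end position comes from contact, tool readings and the visible tooth row. I saw no contact with the arch, jar or wax, but did not measure them again at the end.

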